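Clear the catch tray and needle-mark the red spot on a microscope slide

TASK

First clear the marking station: take the finished blue slide box out of its catch tray and leave it lying in the green tote, not in the yellow discard bin. Then slide the slide carrier along the station's stage, without lifting it off, until the red spot on it is under the needle tip, let go of it, and press the red plunger all the way down and release it so that the needle comes down inside the red spot and nowhere else on the work. Leave the carrier lying there with the needle over the spot, and do not disturb the white slide box, the bottle, the dishes or the pen.

Things in the scene. Friction and masses are not known exactly. Their poses are not given: they have to be found in the camera images.
- station: Fixed marking station. Origin on the table plumb below the needle, z up; +x points to the robot's left (yaw 1.45..1.69 rad), so +y points to the robot. Dark stage plate, 20 mm high, x -235..60, y -120..115 mm. The needle hangs from a bracket (x -12..14, y +-16, z 125..160 mm) on the +x face of a white head above the stage.
- head_edge (a point): Lower edge of the head on the side the carrier comes from, at station x -50, y 0, z 100 mm. Head: station x -50..-12, y -45..115, z 100..170 mm; column on the robot's side at x -48..0, y 83..115, up to z 175 mm. With the spot at the needle, a tool on the grip fin has the head above it and must lean back towards station -x, about 35 degrees.
- catch_tray (a point): Centre of the inner floor of the station's steel catch tray, at station x -300, y 0, z 4 mm. The tray is 120 (x) x 130 (y) mm outside, walls 4 mm, rim 14 mm above the table.
- needle_tip (a point): Tip of the needle; at rest 42.5 mm above the table (about 10 mm above the carrier's top). It goes down with the plunger.
- plunger_top (a point): Centre of the top face of the red plunger cap (32 mm diameter), on the needle's axis, 199 mm above the table at rest.
- plunger (a joint): Plunger travel in m: 0 up, 0.010 fully down. Spring returned; about 6 N holds it fully down.
- carrier: Loose aluminium slide carrier 130 (x) x 90 (y) x 12 mm, about 0.35 kg, lying on the stage; origin at the centre of its underside, z up. Two slides lie flush in its top. Black upright grip fin: 30 mm along x, 12 mm thick along y, centred at x -45, y 12, from z 12 to 52 mm. Its +x starts within 0.3 rad of the station's +x.
- spot (a point): Centre of the red spot (10 mm diameter) on the white slide of the carrier, at carrier x 20, y 12, z 13 mm.
- grip (a point): Point in the carrier's grip fin, at carrier x -45, y 12, z 42 mm (10 mm below the fin's top). Fingers close along carrier y.
- mailer: Loose closed blue slide box 76 (x) x 32 (y) x 26 (z) mm, 60 g, lying in the catch tray; origin at the centre of its underside.
- tote: Fixed green open tote, 130 (x) x 170 (y) x 50 mm high, walls and floor 5 mm; origin at the centre of its underside.
- discard: Fixed yellow open discard bin, the same size as the tote; origin at the centre of its underside. The two swap places.
- white_mailer: White slide box of the same size as the blue one, on the table by the station. Leave alone.
- bottle: Amber bottle, 48 mm diameter, 100 mm high, upright; origin at the centre of its underside. Leave alone.
- dishes: Stack of three round dishes, 90 mm diameter, 45 mm high; origin at the centre of its underside. Leave alone.
- pen: Blue pen, 12 mm thick and about 130 mm long, lying along its x. Leave alone.

How it is judged:
On the way, in this order (a step that is already met when the one before it is completed fails the run):
1. the blue slide box lies in the green tote, let go (x of mailer in the frame of tote between -0.062 and 0.062 m and y of mailer in the frame of tote between -0.082 and 0.082 m and z of mailer in the frame of tote below 0.022 m and contact force between the fingers and mailer below 0.1 N and linear speed of mailer below 0.05 m/s), for 0.2 s.
2. the carrier lies flat on the stage with the red spot under the needle tip (within 5 mm), let go and still (horizontal distance between spot and needle_tip below 0.005 m and linear speed of carrier below 0.01 m/s and contact force between the fingers and carrier below 0.1 N and height (world z) of carrier between 0.016 and 0.023 m and angle between carrier's own z axis and vertical below 0.06 rad), for 0.2 s.
3. the plunger is pressed fully down (over 8.5 mm) with the spot under the needle (value of joint plunger above 0.0085 m and horizontal distance between spot and needle_tip below 0.005 m), for 0.05 s.
At the end, for the whole second after the job is handed in: The blue slide box is in the green tote, released and at rest; the carrier lies flat on the stage at rest with the red spot's centre within 5 mm horizontally of the needle tip; the plunger is back up (within 2 mm) after having been pressed fully (all of step 1 and all of step 2 and value of joint plunger below 0.002 m); the robot touches nothing.
It fails at once if the needle is brought down (over 5 mm) with its tip outside the red spot (over 6 mm from its centre) (value of joint plunger above 0.005 m and horizontal distance between spot and needle_tip above 0.006 m).
It fails at once if the carrier is lifted off the stage (over 10 mm) or tipped (over 0.2 rad) (height (world z) of carrier above 0.03 m or angle between carrier's own z axis and vertical above 0.2 rad).
It fails at once if the blue slide box is dropped into the discard bin (x of mailer in the frame of discard between -0.06 and 0.06 m and y of mailer in the frame of discard between -0.08 and 0.08 m and z of mailer in the frame of discard below 0.03 m).
It fails at once if the white slide box, bottle, dishes or pen is moved by more than 30 mm (distance of any of white_mailer, bottle, dishes, pen from where it was at the start of the episode above 0.03 m).
It also fails if it takes over 67 s, if anything falls off the work surface, if the arm or the gripper's body presses on something with over 40 N, if the wrist force passes 120 N, or if a joint passes its speed limit or range.

ROBOT

A 6-joint arm with a two-finger parallel gripper is mounted at the origin on the work surface. World frame = base frame: x ahead of the robot, y to its left, z up, the work surface at z = 0. Lengths are in m, angles in rad, forces in N, time in s.
With the tool pointing down it reaches from about 0.275 to 0.825 m from the base axis. Payload 4.9 kg.
Tool frame: the origin (TCP) lies midway between the tips of the shut fingers; the grasp point (between the pads) lies 19 mm behind it (bot.grip_depth is the distance from the TCP to the grasp point, in m); z points along the fingers, y is the line along which they close (so a half turn about z gives the same grasp; the last joint's range is limited). The gripper opens to 85 mm and grips with 20 to 120 N. Pads are 22 mm wide; open, the fingers measure 114 mm over their backs; the gripper's body (76 mm by 85 mm) begins 54 mm behind the grasp point. The pads swing forward as they close: fully open they stand 13 mm farther back than shut.
Start: joints at [1.138, 0.326, -0.193, 1.052, 0, 1.437], TCP at [0.162, 0.526, 0.231] pointing down, gripper open.
Joint ranges: [-2.65, 2.65], [-0.97, 1.79], [-1.3, 1.35], [-1.93, 2.1], [-1.47, 1.37], [-3.14, 3.14]. Speed limits (rad/s): [2.57, 2.57, 3.14, 3.14, 3.14, 3.14].

INTERFACE

Orientations are given as a unit quaternion [w, x, y, z].
In Python, from cell import bot gives the robot as it stands. Calls block until the motion is done:
- bot.move_pose(position, orientation): joint-space move of the TCP to a pose.
- bot.move_linear(position, speed=0.15, rotation=None, until_force=None): straight line of the TCP; rotation=None keeps the orientation; speed is the mean speed in m/s. With until_force (N) it stops when the force on the tool has changed by that much, and returns True; else False.
- bot.goto_joints(angles): joint-space move.
- bot.set_gripper(opening, grasp_force=None): opening from 0.0 (shut) to 1.0 (fully open); grasp_force is the grip in N (None keeps the last); returns when the fingers have stopped.
- bot.wait(seconds).
- bot.solve_ik(position, orientation): joint angles nearest the present ones, or None.
- bot.camera(name): name is "scene" or "top" or "wrist"; returns the picture (400x640x3 uint8, red, green, blue); there is no depth.
- bot.calibration(name): a dict with "mtx" (3x3 intrinsics, pixels), "extrinsics" (4x4, takes a point from world to camera coordinates); the wrist camera has in their place "hand_eye" (4x4, takes a point from camera to tool coordinates, whose origin is the TCP and whose axes are the flange's). Camera axes: x right, y down, z forward; pixel columns grow to the right and rows downward; lengths in m; the calibration is good to about 2 mm. A picture is of the moment at which its call begins: read the wrist's pose just before it. calibration takes no time and is no camera call.
A pose or a line that the arm cannot do raises bot.PlanningError and nothing moves.
- bot.close_job(): hands the job in; it is judged then, once.
Trained networks look in the newest picture that a camera, given by its name, has taken for a name from the list of things; names that differ only in an ending like _2 or _b are one class to them, and where a whole thing is asked for, a point or a joint stands for the part that bears it (a point fixed in the world has none). Each returns a list of dicts, best first, with "confidence" (0 to 1); they miss things now and then, are a little off and sometimes report something else, mostly with a low value. They report only what shows in the picture. A call takes as long as a camera call.
- bot.search_frame(camera, thing): "bbox" ([left, top, width, height] in pixels, round what is visible of it).
Readings, each from a call of its own:
- bot.read_clock(): time.
- bot.read_joint_positions(): joint angles.
- bot.read_joint_vel(): joint speeds.
- bot.read_joint_efforts(): joint torques, N m.
- bot.read_position(): TCP position.
- bot.read_tool_rot(): TCP orientation.
- bot.read_ft_force(): force on the tool from outside, world axes, zero at the start.
- bot.read_moment(): the same for the moment, N m.
- bot.read_gripper_width(): opening from 0.0 (shut) to 1.0 (fully open).
- bot.read_finger_force(): force on a finger pad.
Only numpy, scipy, OpenCV 4.12 (cv2) and the standard library are available. Lean on these libraries where they do the work, as an engineer would, in place of code of your own. Each camera call takes 0.05 s, during which the arm holds its last target. There are 200 camera calls.

## Working session

There is one attempt and no reset: what is moved stays moved. The work goes in short steps, each a Python script; the robot and the scene stay as the last script left them, time stands still between calls to the robot, and variables do not carry over. Pictures are saved under pics/ and viewed, at most 10 in all, crops included, and the job is handed in when it is done.

```bash
mkdir -p pics; ls; python3 - <<'E'
from cell import bot
import cv2,numpy as np
np.set_printoptions(precision=4,suppress=True)
for c in("scene","top"):
    im=bot.camera(c); cv2.imwrite(f"pics/{c}0.png",im[...,::-1]); k=bot.calibration(c); print(c,k["mtx"].tolist()); print(k["extrinsics"])
    for t in("mailer","tote","discard","carrier","plunger_top","white_mailer","bottle","dishes","pen"):
        print(t,[(np.round(d["bbox"],1).tolist(),round(d["confidence"],2)) for d in bot.search_frame(c,t)][:3])
k=bot.calibration("wrist"); print(k)
print(bot.read_clock(),bot.read_position(),bot.read_tool_rot())
E
```

```text
pics
scene [[479.22878530413925, 0.0, 323.1622411385412], [0.0, 479.22878530413925, 196.46085189665445], [0.0, 0.0, 1.0]]
[[-0.0594  0.9982 -0.0019  0.0931]
 [ 0.7543  0.0436 -0.6551 -0.3145]
 [-0.6539 -0.0404 -0.7555  1.6348]
 [ 0.      0.      0.      1.    ]]
mailer [([234.7, 221.0, 30.8, 19.8], 0.75)]
tote [([423.0, 224.1, 84.7, 57.0], 0.69)]
discard [([421.8, 181.5, 68.9, 45.8], 0.67)]
carrier [([277.7, 226.4, 52.5, 31.9], 0.57)]
plunger_top [([439.2, 279.2, 27.6, 33.9], 0.6), ([356.6, 180.2, 15.6, 44.6], 0.58), ([281.9, 223.6, 50.6, 34.9], 0.45)]
white_mailer [([281.5, 223.1, 52.8, 35.1], 0.68), ([311.4, 281.5, 30.5, 18.7], 0.59)]
bottle [([441.7, 280.4, 25.8, 32.3], 0.72)]
dishes [([209.0, 255.6, 41.0, 42.4], 0.77)]
pen [([192.0, 174.2, 14.1, 32.2], 0.71)]
top [[374.2820840540514, 0.0, 321.00890220340193], [0.0, 374.2820840540514, 194.40556392026485], [0.0, 0.0, 1.0]]
[[ 0.0103 -0.9997 -0.0202 -0.0456]
 [-0.9893 -0.0073 -0.1455  0.5938]
 [ 0.1453  0.0215 -0.9892  0.9525]
 [ 0.      0.      0.      1.    ]]
mailer [([389.4, 195.9, 24.2, 21.6], 0.85)]
tote [([161.0, 165.7, 73.0, 50.1], 0.84)]
discard [([158.4, 222.4, 74.2, 48.9], 0.82)]
carrier [([318.9, 178.9, 49.6, 36.5], 0.97)]
plunger_top [([279.8, 202.4, 13.7, 6.6], 0.46)]
white_mailer [([313.5, 138.9, 28.8, 19.2], 0.9)]
bottle [([162.5, 163.6, 73.0, 51.3], 0.57)]
dishes []
pen [([279.4, 197.2, 14.3, 15.0], 0.67), ([464.0, 238.7, 6.7, 49.9], 0.66)]
{'mtx': array([[306.4539,   0.    , 318.6451],
       [  0.    , 306.4539, 194.718 ],
       [  0.    ,   0.    ,   1.    ]]), 'hand_eye': array([[ 0.0009, -0.9565, -0.2919,  0.0751],
       [ 1.    ,  0.0008,  0.0005, -0.    ],
       [-0.0002, -0.2919,  0.9565, -0.1425],
       [ 0.    ,  0.    ,  0.    ,  1.    ]])}
1.0 [0.1619 0.5256 0.2313] [-0.      0.1488  0.9889  0.    ]
```

View pics/top0.png

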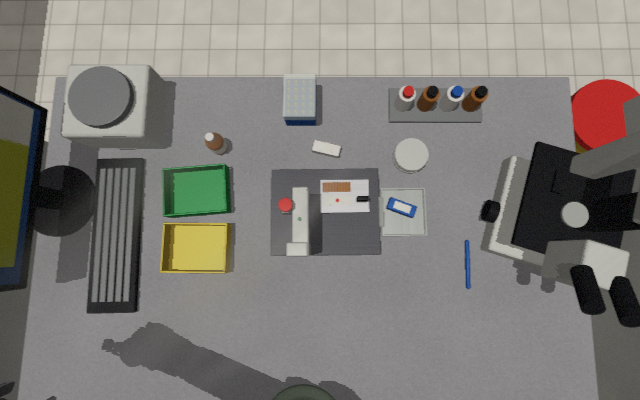

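View pics/scene0.png

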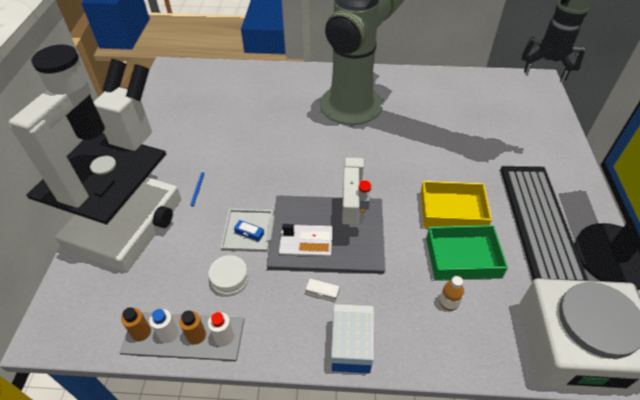

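The top view shows the blue box in the tray at about (401,207), the carrier with its red spot at (337,200) and fin at (362,199). The plunger cap is at (286,205). The green tote at (195,190) is farther from the robot than the yellow bin at (195,248). The scene view agrees: cap (365,186), spot (314,235), blue box (249,230).

```bash
cat > h.py <<'E'
import numpy as np, cv2
from cell import bot
from scipy.spatial.transform import Rotation as Rn
np.set_printoptions(precision=4,suppress=True)
def cam(name,pose=None):
    k=bot.calibration(name); K=np.array(k["mtx"])
    if name!="wrist": E=np.array(k["extrinsics"])
    else:
        T=np.eye(4); T[:3,:3]=R(pose[1]).as_matrix(); T[:3,3]=pose[0]
        E=np.linalg.inv(T@np.array(k["hand_eye"]))
    return K,E
def R(q): return Rn.from_quat([q[1],q[2],q[3],q[0]])
def Q(r): x,y,z,w=r.as_quat(); return [w,x,y,z]
def snap(name,fn):
    pose=(bot.read_position(),bot.read_tool_rot()) if name=="wrist" else None
    im=bot.camera(name); cv2.imwrite(f"pics/{fn}.png",im[...,::-1])
    c=cam(name,pose); np.savez(f"pics/{fn}.npz",K=c[0],E=c[1]); return im,c
def load(fn): d=np.load(f"pics/{fn}.npz"); return cv2.imread(f"pics/{fn}.png")[...,::-1],(d["K"],d["E"])
def at_z(c,px,z):
    K,E=c; d=E[:3,:3].T@np.linalg.inv(K)@[px[0],px[1],1]; o=-E[:3,:3].T@E[:3,3]
    return o+d*(z-o[2])/d[2]
def proj(c,p):
    K,E=c; q=K@(E[:3,:3]@np.asarray(p)+E[:3,3]); return q[:2]/q[2]
def tri(obs):
    "least-squares meeting point of rays [(cam,px)..]; returns point, rms miss"
    A=np.zeros((3,3)); b=np.zeros(3); L=[]
    for c,px in obs:
        K,E=c; d=E[:3,:3].T@np.linalg.inv(K)@[px[0],px[1],1]; d/=np.linalg.norm(d); o=-E[:3,:3].T@E[:3,3]
        P=np.eye(3)-np.outer(d,d); A+=P; b+=P@o; L.append((P,o))
    x=np.linalg.solve(A,b); return x,np.sqrt(np.mean([np.sum((P@(x-o))**2) for P,o in L]))
def mask(im,col):
    h=cv2.cvtColor(np.ascontiguousarray(im),cv2.COLOR_RGB2HSV).astype(int); H,S,V=h[...,0],h[...,1],h[...,2]
    return {"red":((H<6)|(H>174))&(S>150)&(V>90),"blue":(H>100)&(H<125)&(S>140)&(V>50),"green":(H>50)&(H<80)&(S>120)&(V>50),"black":V<45}[col].astype(np.uint8)
def blobs(im,col,amin=4):
    n,_,st,ce=cv2.connectedComponentsWithStats(mask(im,col)); return [(ce[i].round(1).tolist(),st[i].tolist()) for i in range(1,n) if st[i][4]>=amin]
def down(yaw,lean=0,axis=(0,1,0)):
    "tool down, tool x at world yaw, then leaned about a world axis"
    m=np.array([[np.cos(yaw),np.sin(yaw),0],[np.sin(yaw),-np.cos(yaw),0],[0,0,-1]])
    return Rn.from_rotvec(np.array(axis)*lean)*Rn.from_matrix(m)
E
python3 - <<'E'
from h import *
ct,cs=cam("top"),cam("scene")
for n,a,b in[("cap",(286,205),(365,186)),("spot",(337,200),(314,235)),("mailer",(401,207),(249,230)),("fin",(362,199),(288,229))]: print(n,tri([(ct,a),(cs,b)]))
for n,px,z in[("tote",(197.5,190.7),.03),("discard",(195.5,247),.03),("tray",(404,211),.01)]: print(n,at_z(ct,px,z))
for f in("top0","scene0"):
    im=cv2.imread(f"pics/{f}.png")[...,::-1]
    for c in("red","blue","green"): print(f,c,[b for b in blobs(im,c) if b[1][4]<6000])
for p in[(0.5,-0.2,.28),(.5,-.1,.3)]:
  for y in np.arange(-3,3.2,.785): print(p,y,bot.solve_ik(p,Q(down(y))))
E
```

```text
cap (array([0.5477, 0.0369, 0.1904]), np.float64(0.0016829110269686658))
spot (array([ 0.5809, -0.0827,  0.0317]), np.float64(0.00041234255743437254))
mailer (array([ 0.5649, -0.2557,  0.0185]), np.float64(0.0004713936243828313))
fin (array([ 0.5813, -0.1483,  0.0528]), np.float64(7.366843811586443e-05))
tote [0.6038 0.2957 0.03  ]
discard [0.4523 0.2921 0.03  ]
tray [ 0.555  -0.2658  0.01  ]
top0 red [([600.2, 112.1], [572, 79, 67, 71, 3231]), ([407.8, 91.1], [403, 86, 11, 12, 91]), ([285.0, 204.0], [279, 198, 13, 13, 137])]
top0 blue [([456.5, 91.3], [451, 86, 12, 12, 98]), ([29.0, 105.8], [27, 105, 5, 3, 5]), ([34.7, 127.0], [30, 108, 10, 41, 169]), ([300.1, 122.0], [286, 120, 29, 5, 140]), ([26.3, 193.1], [18, 146, 17, 93, 371]), ([400.7, 207.3], [387, 198, 30, 19, 158]), ([467.1, 264.1], [465, 240, 5, 49, 179])]
top0 green [([200.7, 193.2], [163, 164, 68, 53, 2504]), ([193.8, 166.4], [192, 166, 4, 2, 5])]
scene0 red [([364.2, 186.0], [359, 180, 12, 13, 119]), ([217.1, 318.9], [211, 312, 13, 15, 139])]
scene0 blue [([115.8, 21.1], [82, 0, 67, 49, 2501]), ([263.6, 27.1], [242, 0, 
[... 1048 characters left out ...]
773 -0.1349  1.1586  0.      0.129 ]
(0.5, -0.1, 0.3) -3.0 [-0.3422  0.2138 -0.1678  1.1892  0.     -0.4838]
(0.5, -0.1, 0.3) -2.215 [-0.3422  0.2138 -0.1678  1.1892  0.     -1.2688]
(0.5, -0.1, 0.3) -1.4299999999999997 [-0.3422  0.2138 -0.1678  1.1892  0.     -2.0538]
(0.5, -0.1, 0.3) -0.6449999999999996 [-0.3422  0.2138 -0.1678  1.1892  0.     -2.8388]
(0.5, -0.1, 0.3) 0.14000000000000057 [-0.3422  0.2138 -0.1678  1.1892  0.      2.6593]
(0.5, -0.1, 0.3) 0.9250000000000007 [-0.3422  0.2138 -0.1678  1.1892  0.      1.8743]
(0.5, -0.1, 0.3) 1.7100000000000009 [-0.3422  0.2138 -0.1678  1.1892  0.      1.0893]
(0.5, -0.1, 0.3) 2.495000000000001 [-0.3422  0.2138 -0.1678  1.1892  0.      0.3043]
```

```bash
python3 - <<'E'
from h import *
q=Q(down(-np.pi/2))
bot.move_pose([.53,-.2,.25],q); bot.wait(.2); snap("wrist","w1")
bot.move_pose([.60,-.18,.19],q); bot.wait(.2); snap("wrist","w2")
print(bot.read_clock(),bot.read_position(),bot.read_joint_positions())
a,_=load("w1");b,_=load("w2"); cv2.imwrite("pics/w12.png",np.vstack([a,b])[:,:,::-1][:, :, :])
for f in("w1","w2"):
    im,c=load(f)
    for col in("red","blue"): print(f,col,blobs(im,col,10))
E
python3 -c "
import cv2;i=cv2.imread('pics/w12.png');cv2.imwrite('pics/w12.png',cv2.hconcat([i[:400,120:520],i[400:,120:520]]))"
```

```text
4.9 [ 0.6    -0.1806  0.1914] [-0.4101  0.4929 -0.0412  1.0347 -0.0001 -1.9801]
w1 red [([278.6, 253.6], [276, 251, 7, 6, 32])]
w1 blue [([289.1, 114.6], [267, 80, 45, 71, 1024]), ([91.2, 294.1], [25, 282, 114, 33, 2023])]
w2 red [([335.0, 263.8], [331, 261, 9, 7, 45])]
w2 blue [([355.4, 96.6], [327, 54, 58, 88, 1570]), ([91.7, 305.6], [35, 295, 119, 27, 1493]), ([151.1, 372.2], [149, 368, 5, 11, 37])]
```

View pics/w12.png

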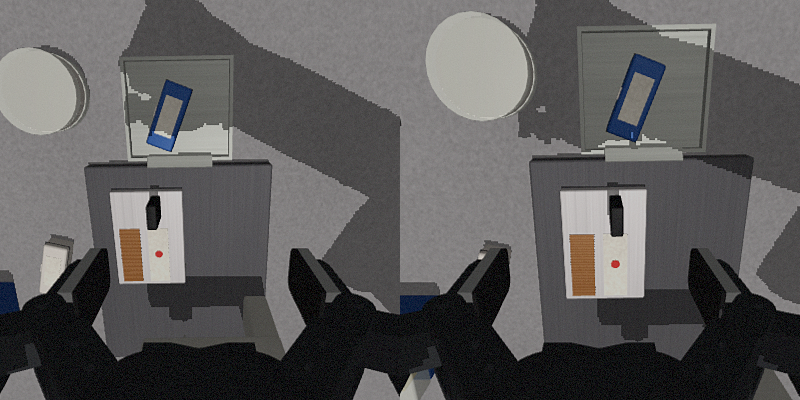

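```bash
cat > est.py <<'E'
from h import *
from scipy.optimize import least_squares
_,c1=load("w1");_,c2=load("w2"); ct,cs=cam("top"),cam("scene")
print("spot",tri([(c1,(278.6,253.6)),(c2,(335.,263.8))]))
rs=[]
for f in("w1","w2"):
    im,c=load(f); m=mask(im,"blue"); m[200:]=0
    m=cv2.morphologyEx(m,cv2.MORPH_CLOSE,np.ones((5,5))); p=cv2.convexHull(np.argwhere(m)[:,::-1].astype(np.int32))
    r=cv2.minAreaRect(p); rs.append((c,r[0])); 
    w=np.array([at_z(c,x,.02)[:2] for x in cv2.boxPoints(r)]); e=np.diff(w,axis=0); print("mailer edges",np.linalg.norm(e,axis=1),np.arctan2(e[:,1],e[:,0]),w.mean(0))
print("mailer c",tri(rs))
o=np.array
st=[((-360,65,14),(241,57),(297,27)),((-360,-65,14),(353,55),(436,25)),((-240,-65,14),(353,158),(429,152)),((-235,115,20),(391,161),(472,157)),((-235,-120,20),(205,163),(250,157))]
# image right = tool y ; find world side of each first
X=[]
for s,a,b in st:
    p,e=tri([(c1,a),(c2,b)]); print(s,p,e); X.append(p)
print("cap",tri([(ct,(285,204)),(cs,(364.2,186))]), at_z(ct,(285,204),.199), at_z(cs,(364.2,186),.195))
E
python3 est.py
```

```text
spot (array([ 0.5815, -0.0835,  0.0328]), np.float64(8.501539513412916e-05))
mailer edges [0.0769 0.0319 0.0775] [-1.9381  2.8375  1.2283] [ 0.5651 -0.2566]
mailer edges [0.0765 0.0321 0.0773] [-1.9428  2.8029  1.2292] [ 0.5643 -0.2567]
mailer c (array([ 0.5644, -0.2579,  0.0243]), np.float64(7.84411999087054e-06))
(-360, 65, 14) [ 0.6204 -0.3232  0.0036] 0.0003012064030313997
(-360, -65, 14) [ 0.4906 -0.3232  0.0152] 0.0005464292348361445
(-240, -65, 14) [ 0.4876 -0.2067  0.0231] 0.0010952766154341178
(-235, 115, 20) [ 0.439  -0.2008  0.0147] 0.0017655155090027983
(-235, -120, 20) [ 0.6721 -0.1989  0.0129] 0.0003653473621420235
cap (array([0.5497, 0.0369, 0.1929]), np.float64(0.0003407085745221279)) [0.549  0.0365 0.199 ] [0.5517 0.0364 0.195 ]
```

```bash
python3 - <<'E'
from h import *
ct,cs=cam("top"),cam("scene")
P=[tri([(ct,a),(cs,b)]) for a,b in[((164,167),(504,272)),((226,166),(432,275)),((229,213),(430,229)),((163,216),(494,226))]]
for p in P: print("tote",p)
q=Q(down(-1.91)); xy=[.5645,-.257]
bot.set_gripper(.62,30)
bot.move_pose([*xy,.10],q); 
hit=bot.move_linear([*xy,.009],speed=.08,until_force=8); print("hit",hit,bot.read_position())
bot.set_gripper(0,30); print("w",bot.read_gripper_width(),bot.read_finger_force())
bot.move_linear([*xy,.29],speed=.25); bot.wait(.1)
print("w",bot.read_gripper_width(),bot.read_finger_force(),bot.read_clock())
snap("top","t1")
E
```

```text
tote (array([0.6674, 0.386 , 0.037 ]), np.float64(0.0028200077168322904))
tote (array([0.675 , 0.2183, 0.0203]), np.float64(0.005325252978667154))
tote (array([0.5437, 0.2125, 0.0294]), np.float64(0.0053404495946778405))
tote (array([0.5331, 0.3804, 0.0422]), np.float64(0.0005507066000107633))
hit False [ 0.565  -0.2573  0.0096]
w 0.36879313588633533 31.488813757896423
w 0.37142397354751294 30.951406359672546 8.8583
```

```bash
python3 - <<'E'
from h import *
q=Q(down(-1.6)); xy=[.604,.297]
bot.move_pose([*xy,.28],q); print("w",bot.read_gripper_width())
hit=bot.move_linear([*xy,.016],speed=.15,until_force=8); print("hit",hit,bot.read_position())
bot.set_gripper(.62); bot.wait(.3)
bot.move_linear([*xy,.27],speed=.25)
# view the station from its +x side, camera on +y world side looking towards -y
snap("wrist","w3"); im,c=load("w3"); print([b for b in blobs(im,"blue",30)],bot.read_clock())
for x,y,z in((.55,.17,.25),(.55,.12,.2),(.55,.2,.15)):
    for lean in(0,.3,.5): print(x,y,z,lean,bot.solve_ik([x,y,z],Q(down(np.pi/2,lean,(-1,0,0)))),down(np.pi/2,lean,(-1,0,0)).as_matrix()[:,2])
E
```

```text
w 0.3654708723960018
hit False [0.6047 0.2972 0.0169]
[([317.1, 161.1], [305, 133, 26, 60, 792])] 14.675
0.55 0.17 0.25 0 [ 0.1716  0.3629 -0.0906  1.1172  0.      1.7424] [ 0.  0. -1.]
0.55 0.17 0.25 0.3 [ 0.3199  0.4541  0.0121  1.2258 -0.2843  1.9046] [ 0.     -0.2955 -0.9553]
0.55 0.17 0.25 0.5 [ 0.4045  0.5438  0.0925  1.3313 -0.4564  2.0247] [ 0.     -0.4794 -0.8776]
0.55 0.12 0.2 0 [ 0.0837  0.3722 -0.2083  0.9903  0.      1.6545] [ 0.  0. -1.]
0.55 0.12 0.2 0.3 [ 0.2389  0.4446 -0.1335  1.0658 -0.2912  1.8204] [ 0.     -0.2955 -0.9553]
0.55 0.12 0.2 0.5 [ 0.329   0.5254 -0.0682  1.1519 -0.4709  1.9418] [ 0.     -0.4794 -0.8776]
0.55 0.2 0.15 0 [ 0.2227  0.4541 -0.2174  0.8992  0.      1.7935] [ 0.  0. -1.]
0.55 0.2 0.15 0.3 [ 0.3662  0.5527 -0.0905  1.0379 -0.2796  1.9525] [ 0.     -0.2955 -0.9553]
0.55 0.2 0.15 0.5 [ 0.4474  0.6499  0.0128  1.1658 -0.447   2.0712] [ 0.     -0.4794 -0.8776]
```

View pics/w3.png

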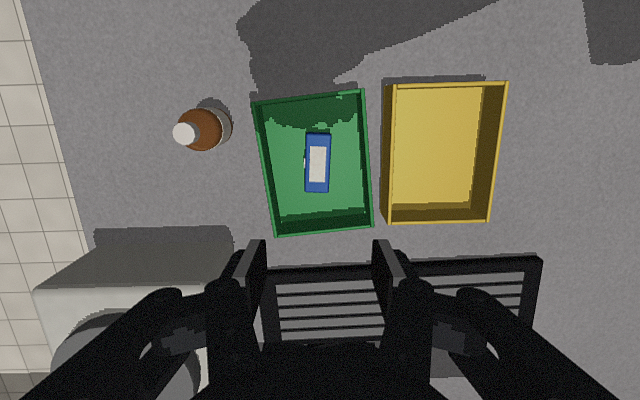

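```bash
python3 - <<'E'
from h import *
q=Q(down(np.pi/2,.5,(-1,0,0)))
bot.move_pose([.58,.21,.2],q); bot.wait(.2); snap("wrist","w4")
bot.move_pose([.51,.18,.18],q); bot.wait(.2); snap("wrist","w5")
for f in("w4","w5"):
    im,c=load(f); print(f,blobs(im,"red",5),[proj(c,p) for p in((.549,.037,.0425),(.549,.037,.199),(.5815,-.0835,.033))])
a,_=load("w4");b,_=load("w5"); cv2.imwrite("pics/w45.png",np.hstack([a[:,120:520],b[:,120:520]])[:,:,::-1])
for yaw in(np.pi/2,-np.pi/2):
  for y in(-.148,-.03):
    for z in(.04,.1): print(yaw,y,z,bot.solve_ik([.58 if y<-.1 else .549,y,z],Q(down(yaw,.61,(1,0,0)))))
print(bot.read_clock())
E
```

```text
w4 [([320.0, 267.6], [318, 267, 5, 3, 11]), ([286.4, 339.8], [272, 337, 29, 7, 100])] [array([294.6524, 224.5758]), array([285.3704, 357.4448]), array([319.7187, 267.8767])]
w5 [([366.5, 269.1], [364, 268, 6, 3, 14])] [array([351.1463, 221.9955]), array([365.8553, 372.3577]), array([366.5075, 269.1949])]
1.5707963267948966 -0.148 0.04 [-0.6179  0.8423  0.0121  1.1253  0.4858  0.8565]
1.5707963267948966 -0.148 0.1 [-0.6179  0.7746  0.049   1.23    0.4858  0.8565]
1.5707963267948966 -0.03 0.04 [-0.4817  0.7133 -0.2618  0.9088  0.5325  1.0031]
1.5707963267948966 -0.03 0.1 [-0.4817  0.6341 -0.2247  1.0252  0.5325  1.0031]
-1.5707963267948966 -0.148 0.04 [-0.6179  0.8423  0.0121  1.1253  0.4858 -2.2851]
-1.5707963267948966 -0.148 0.1 [-0.6179  0.7746  0.049   1.23    0.4858 -2.2851]
-1.5707963267948966 -0.03 0.04 [-0.4817  0.7133 -0.2618  0.9088  0.5325 -2.1385]
-1.5707963267948966 -0.03 0.1 [-0.4817  0.6341 -0.2247  1.0252  0.5325 -2.1385]
18.325
```

View pics/w45.png

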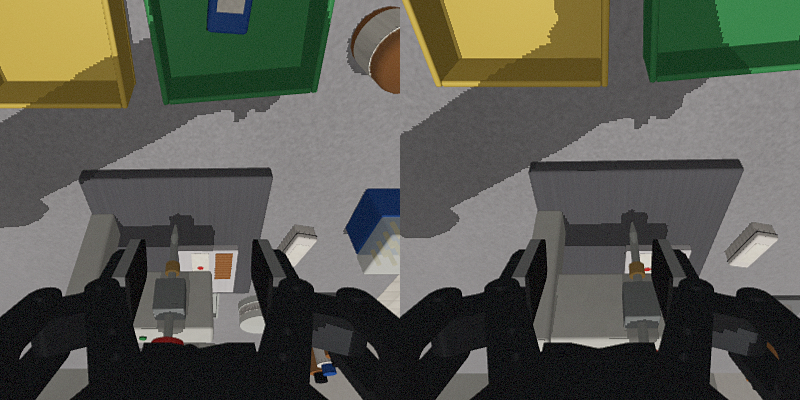

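```bash
python3 - <<'E'
from h import *
L=[]
for f,x,y in(("w4",271,205),("w5",327,205)):
    im,_=load(f); L.append(cv2.resize(np.ascontiguousarray(im[y:y+70,x:x+50,::-1]),None,fx=8,fy=8,interpolation=cv2.INTER_NEAREST))
cv2.imwrite("pics/z45.png",np.hstack(L))
E
```

```text
(no output)
```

View pics/z45.png

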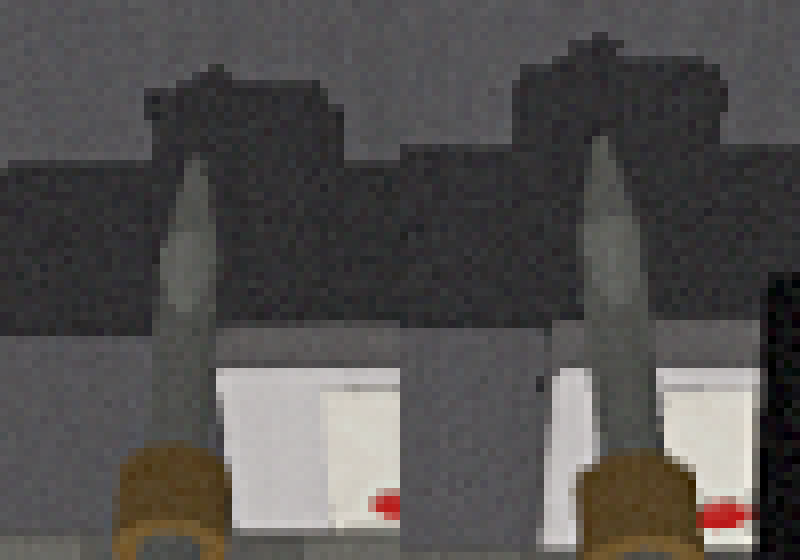

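```bash
python3 - <<'E'
from h import *
_,c1=load("w1");_,c2=load("w2");_,c4=load("w4");_,c5=load("w5")
print("tip",tri([(c4,(295.,224.)),(c5,(351.6,221.5))]),"spot",tri([(c1,(278.6,253.6)),(c2,(335.,263.8)),(c4,(320,267.6)),(c5,(366.5,269.1))]))
ims={}
for f,c in(("w1",c1),("w2",c2)):
    im,_=load(f); h=cv2.cvtColor(np.ascontiguousarray(im),cv2.COLOR_RGB2HSV); 
    # rectify the carrier-top plane z=.032 to world mm: col=(y+.2)*2000,row=(x-.5)*2000
    pts=np.array([[.5,-.2],[.5,0],[.66,-.2],[.66,0]]); src=np.float32([proj(c,(*p,.032)) for p in pts]); dst=np.float32([[(p[1]+.2)*2000,(p[0]-.5)*2000] for p in pts])
    w=cv2.warpPerspective(np.ascontiguousarray(im),cv2.getPerspectiveTransform(src,dst),(400,320))
    g=(w.min(2)>150).astype(np.uint8); n,l,s,ce=cv2.connectedComponentsWithStats(g); i=1+np.argmax(s[1:,4]); r=cv2.minAreaRect(np.argwhere(l==i)[:,::-1].astype(np.int32)); print(f,"carrier rect mm",np.array(r[1])/2,"ang",r[2],"centre y,x",r[0][0]/2000-.2,r[0][1]/2000+.5)
    # fin top plane z=.072
    src=np.float32([proj(c,(*p,.072)) for p in pts]); w=cv2.warpPerspective(np.ascontiguousarray(im),cv2.getPerspectiveTransform(src,dst),(400,320))
    ims[f]=w
    g=(w.max(2)<45).astype(np.uint8); n,l,s,ce=cv2.connectedComponentsWithStats(g)
    for j in range(1,n):
        if 300<s[j,4]<8000: r=cv2.minAreaRect(np.argwhere(l==j)[:,::-1].astype(np.int32)); print("  fin?",np.array(r[1])/2,r[2],r[0][0]/2000-.2,r[0][1]/2000+.5,s[j])
cv2.imwrite("pics/rect.png",np.hstack(list(ims.values()))[:,:,::-1])
E
```

```text
tip (array([0.5495, 0.0378, 0.0423]), np.float64(8.138056878206134e-05)) spot (array([ 0.5816, -0.0835,  0.0327]), np.float64(0.00022772285684991052))
w1 carrier rect mm [ 88.6106 128.2564] ang 88.90357208251953 centre y,x -0.10366768646240236 0.5936754531860351
  fin? [15.  39.5] 90.0 -0.15475 0.58 [  51  145   80   31 1941]
  fin? [97.5 24.5] 0.0 -0.06275 0.64725 [ 177  270  196   50 6349]
w2 carrier rect mm [ 88.5222 128.0538] ang 88.87670135498047 centre y,x -0.10378583526611329 0.5939222717285156
  fin? [126.5  13.5] 90.0 -0.0072500000000000064 0.59625 [ 372   66   28  254 5533]
  fin? [11.9448 39.2563] 88.53119659423828 -0.15498506164550782 0.5838329544067383 [  51  155   79   26 1477]
```

View pics/rect.png

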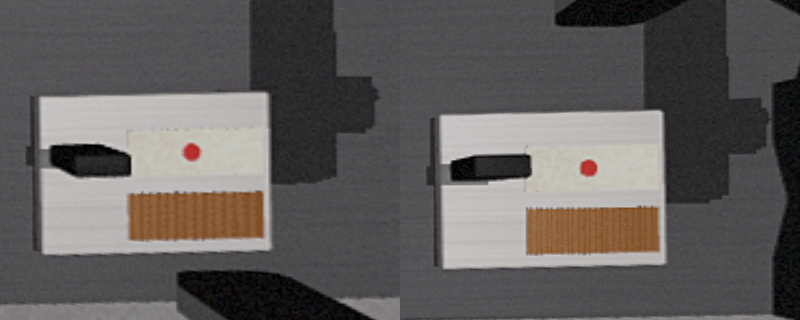

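```bash
python3 - <<'E'
from h import *
psi=1.59; cx=np.array([np.cos(psi),np.sin(psi),0]); cy=np.array([-cx[1],cx[0],0])
rot=down(psi-np.pi,.64,-cy); q=Q(rot); tz=rot.as_matrix()[:,2]; print("tz",tz)
grip=np.array([.5828,-.1486,.064]); tcp=grip+bot.grip_depth*tz
d=np.array([.5493-.5816,.0375+.0835,0])
p=bot.read_position()
bot.move_linear([p[0],p[1],.33],speed=.3)
bot.set_gripper(.38,25)
bot.move_pose([.55,-.22,.30],q)
bot.move_pose(tcp-.1*tz,q)
print("hit",bot.move_linear(tcp,speed=.08,until_force=8),bot.read_position()-tcp)
bot.set_gripper(0,25); print("w",bot.read_gripper_width(),bot.read_finger_force(),bot.read_ft_force())
if .08<bot.read_gripper_width()<.25:
    print("slide",bot.move_linear(tcp+d,speed=.06,until_force=25),bot.read_position()-tcp-d,bot.read_ft_force())
print(bot.read_clock()); snap("scene","s2")
E
```

```text
tz [-0.0115  0.5971 -0.8021]
hit False [ 0.0003 -0.0005  0.0004]
w 0.13367736386725423 27.654675543308258 [ 0.0063 -1.0522  1.8444]
slide False [ 0.0006 -0.0004  0.0004] [ 1.162  -5.6836  4.2283]
27.7167
```

Gripped at the fin's 12 mm width and slid. Next: let go, back off and check.

```bash
python3 - <<'E'
from h import *
q=bot.read_tool_rot(); tz=R(q).as_matrix()[:,2]; p=np.array(bot.read_position())
bot.set_gripper(.38); bot.wait(.1)
b=p-.09*tz; bot.move_linear(b,speed=.15)
bot.move_linear(b+[.08,0,0],speed=.2); bot.wait(.2); snap("wrist","w6")
bot.move_linear(b+[-.07,0,0],speed=.25); bot.wait(.2); snap("wrist","w7")
L=[]
for f in("w6","w7"):
    im,c=load(f); t=proj(c,(.5493,.0375,.0425)); s=proj(c,(.5493,.0375,.033)); print(f,t,s,blobs(im,"red",3)); x,y=(t-[25,30]).astype(int); print(x,y)
    L.append(cv2.resize(np.ascontiguousarray(im[y:y+60,x:x+50,::-1]),None,fx=8,fy=8,interpolation=cv2.INTER_NEAREST))
cv2.imwrite("pics/z67.png",np.hstack(L)); print(bot.read_clock())
E
```

```text
w6 [400.5948 226.7032] [399.0388 218.2462] [([399.2, 218.0], [395, 216, 10, 5, 36])]
375 196
w7 [245.5549 225.5278] [246.9535 217.0343] [([247.2, 217.0], [243, 215, 10, 5, 37])]
220 195
30.75
```

View pics/z67.png

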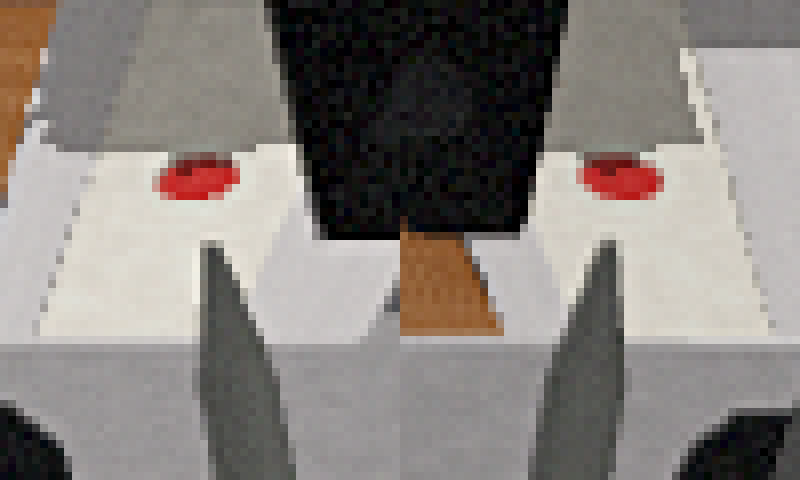

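```bash
python3 - <<'E'
from h import *
_,c6=load("w6");_,c7=load("w7")
print("spot",tri([(c6,(399.2,218.)),(c7,(247.2,217.))]),at_z(c6,(399.2,218.),.033),at_z(c7,(247.2,217.),.033))
print("tip",tri([(c6,(400.5,225.5)),(c7,(245.5,224.5))]),at_z(c6,(400.5,225.5),.0425),at_z(c7,(245.5,224.5),.0425))
q=Q(down(-np.pi/2))
for y in(-np.pi/2,np.pi/2): print(bot.solve_ik([.549,.0375,.22],Q(down(y))))
E
```

```text
spot (array([0.5491, 0.0376, 0.0328]), np.float64(0.00010243885991023416)) [0.5492 0.037  0.033 ] [0.5491 0.0374 0.033 ]
tip (array([0.5494, 0.0369, 0.0416]), np.float64(8.722699488167052e-05)) [0.5499 0.0353 0.0425] [0.549  0.0356 0.0425]
[-0.066   0.3344 -0.2106  1.0258  0.     -1.6367]
[-0.066   0.3344 -0.2106  1.0258  0.      1.5048]
```

```bash
python3 - <<'E'
from h import *
p=np.array(bot.read_position()); q=Q(down(-np.pi/2)); c=[.5493,.0372]
bot.move_linear(p+[0,-.06,.05],speed=.2); bot.move_linear(p+[0,-.06,.22],speed=.25); bot.set_gripper(0)
bot.move_pose([*c,.26],q); bot.move_linear([*c,.212],speed=.1); bot.wait(.2)
print("hit",bot.move_linear([*c,.182],speed=.02,until_force=16)); print(bot.read_position(),bot.read_ft_force()); bot.wait(.3); print(bot.read_position(),bot.read_ft_force())
bot.move_linear([*c,.30],speed=.12); print(bot.read_clock())
E
```

```text
hit True
[0.5493 0.0372 0.1891] [-0.9589  0.6748  5.2478]
[0.5493 0.0372 0.1891] [-1.2197 -0.771   6.4103]
36.6833
```

```bash
python3 - <<'E'
from h import *
q=Q(down(-np.pi/2)); c=[.5493,.0372]
bot.move_linear([*c,.208],speed=.15); bot.wait(.3)
print("touch",bot.move_linear([*c,.193],speed=.02,until_force=2.5),bot.read_position(),bot.read_ft_force())
print("hit",bot.move_linear([*c,.180],speed=.02,until_force=22),bot.read_position(),bot.read_ft_force()); bot.wait(.2); print(bot.read_position())
bot.move_linear([*c,.30],speed=.15)
r=down(1.59-np.pi,.64,(1,.0,0)); bot.move_pose([.62,-.16,.30],Q(r)); bot.move_pose([.62,-.09,.13],Q(r)); bot.wait(.2)
im,cc=snap("wrist","w8"); print("pred spot",proj(cc,(.5492,.0375,.033)),blobs(im,"red",3))
for b in blobs(im,"red",15): print(at_z(cc,b[0],.033))
im,_=snap("top","t9"); print([b for b in blobs(im,"blue",50)]); print([b for b in blobs(im,"red",50)])
for t in("white_mailer","pen","dishes","bottle"): print(t,[np.round(d["bbox"]) for d in bot.search_frame("top",t)][:2])
print(bot.read_clock(),bot.read_ft_force())
E
```

```text
touch True [0.5493 0.0372 0.1953] [1.1017 0.1165 2.8205]
hit True [0.5493 0.0372 0.1891] [-1.8021 -0.105   6.1613]
[0.5494 0.0372 0.189 ]
pred spot [386.2933 221.4639] [([386.6, 221.3], [383, 220, 9, 4, 30])]
[0.5489 0.0372 0.033 ]
[([29.5, 169.4], [19, 108, 21, 124, 673]), ([300.1, 122.0], [286, 120, 29, 5, 140]), ([198.9, 192.3], [183, 185, 30, 13, 160])]
[([600.1, 112.3], [572, 79, 67, 71, 3255]), ([407.8, 91.5], [403, 86, 11, 12, 98]), ([285.0, 203.9], [279, 198, 13, 13, 135])]
white_mailer [array([312., 139.,  27.,  19.])]
pen [array([313., 141.,  27.,  17.])]
dishes [array([395., 141.,  28.,   7.])]
bottle [array([205., 129.,  22.,  27.]), array([273., 169., 135.,  85.])]
42.0833 [-0.5763  0.5287 -1.3247]
```

View pics/w8.png

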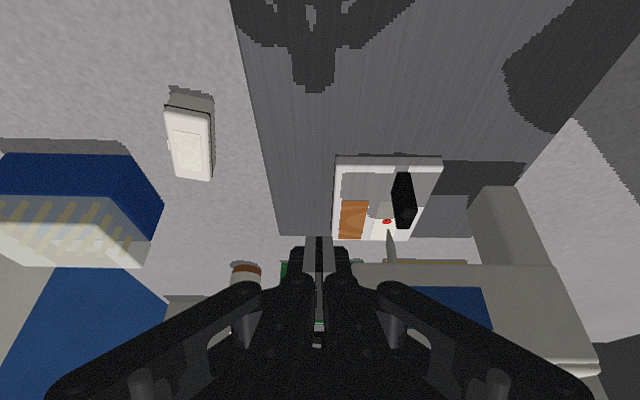

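View pics/t9.png

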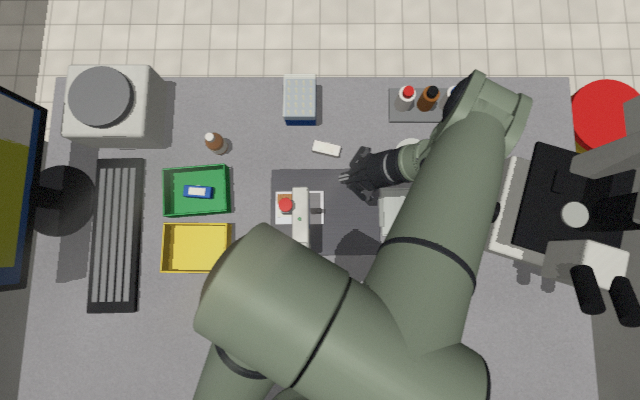

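The spot is still under the needle at (387,221) in the wrist view. The blue box lies in the green tote at (199,192) in the top view, the cap is back up, and the white box and bottle have not moved.

```bash
python3 - <<'E'
from h import *
p=np.array(bot.read_position()); bot.move_linear(p+[0,-.06,.15],speed=.2); bot.wait(.3); print(bot.read_ft_force(),bot.read_clock()); print(bot.close_job())
E
```

```text
[-0.3527 -0.0405 -0.1557] 43.3417
the job is handed in; nothing more can be done
None
```

I handed the job in at 43.3 s (limit 67 s); no verdict came back. The blue box lies in the green tote, the carrier was released with its red spot measured within about 2 mm of the needle, and the plunger was pressed to its stop twice and is back up. In the last pictures the white box and bottle had not moved, but the arm hid the dishes and pen, so I couldn't check those two.

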